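# Switch the ball sorter to its green tray and release the balls

### The job

The ball sorter on the bench is set to feed its blue tray. Press down the raised end of its yellow seesaw gate until the gate has rocked fully over and leads down to the green tray, and only then push the red release slide fully across, so that all three steel balls roll down into the green tray. Only press and push with the fingers: do not touch or lift the balls, and leave the other things on the bench where they are.

Things in the scene. Friction and masses are not known exactly. Their poses are not given: they have to be found in the camera images.
- sorter: the ball sorter, a fixed rig on an aluminium base plate; origin on the table under the middle of the gate's pivot. Its x axis points away from the robot (up the white feed lane, which falls towards the robot and ends over the middle of the gate), its y axis to the robot's left, z up; it is turned by up to about 0.45 rad. Rig 460 mm along y over both trays; feed lane along x from 16 to 160 mm, at most 165 mm high. A chute and a tray stand at each side: blue at +y, green at -y
- gate (a joint): tilt of the yellow seesaw gate (a trough 150 mm long along the sorter's y, on a pivot along the sorter's x at 95 mm height), rad, from -0.24 (stop: left, +y, end fully down, leads to the blue tray) to +0.24 (stop: right, -y, end fully down, leads to the green tray). Starts leaning to blue. Friction holds it wherever it is left; about 1 to 2 N on a press tab moves it
- right_tab (a point): centre of the upper face of the right press tab of the gate (black pad on a yellow plate, 48 mm along x, 42 mm along y, sticking out of the trough towards the robot), 54 mm to the right of the pivot and 18 mm above its axis; it tilts with the gate and falls by about 13 mm for each 0.24 rad. Nothing is below it but the base plate at 8 mm height
- left_tab (a point): the same point on the left press tab of the gate, 54 mm to the left of the pivot
- release (a joint): travel of the red release slide, m: 0 = its blade stands across the feed lane and holds the balls back, 0.045 = pushed fully across to the sorter's right (-y), lane open. Friction of 1.5 N, stays where it is left
- paddle (a point): centre of the outer (left, +y) face of the slide's red upright paddle, 40 mm wide along the sorter's x, 48 mm tall, 8 mm thick; this face is pushed in the sorter's -y direction. The space to its left is free (below it and towards the robot the blue chute, up to 95 mm high), and from the paddle's top a red bar runs right to the blade
- green_tray (a point): middle of the inner floor of the green tray, right of the sorter; inside 102 mm along x, 88 mm along y, walls 40 mm tall (85 mm on the far side); axes as the sorter's
- blue_tray (a point): the same point of the blue tray, left of the sorter
- ball1_center (a point): centre of steel ball 1 of 3, 22 mm in diameter, 43 g, queued in the feed lane behind the blade (ball 1 the lowest)
- ball2_center (a point): centre of steel ball 2 of 3, 22 mm in diameter, 43 g, queued in the feed lane behind the blade (ball 1 the lowest)
- ball3_center (a point): centre of steel ball 3 of 3, 22 mm in diameter, 43 g, queued in the feed lane behind the blade (ball 1 the lowest)
- solder_reel: grey reel 60 mm across and 32 mm tall, loose, in front of the sorter; origin at the centre of its underside
- driver: screwdriver 170 mm long lying in front of the sorter, loose; x along it; origin under its middle
- jar: small closed jar 44 mm across, 55 mm tall, loose, behind the blue tray; origin at the centre of its underside
- enclosure: grey box with a black knob, 80 x 55 x 44 mm, loose, behind the green tray; origin at the centre of its underside
- multimeter: black hand multimeter 150 x 78 x 40 mm lying on the bench, loose, on the left; origin at the centre of its underside
- mug: blue mug 80 mm across, 92 mm tall, loose, on the right; origin at the centre of its underside
- board: yellow circuit board 100 x 80 mm, 15 mm tall, loose, front right; origin at the centre of its underside

How it is judged:
By the outcome, as a careful person would: the job done as asked, in the order asked, and still so for the second after the job is handed in, with the robot touching nothing.
It also fails if it takes over 40 s, if anything falls off the work surface, if the arm or the gripper's body presses on something with over 40 N, if the wrist force passes 120 N, or if a joint passes its speed limit or range.

### The arm

A 6-joint arm with a two-finger parallel gripper is mounted at the origin on the work surface. World frame = base frame: x ahead of the robot, y to its left, z up, the work surface at z = 0. Lengths are in m, angles in rad, forces in N, time in s.
With the tool pointing down it reaches from about 0.375 to 0.9 m from the base axis. Payload 3.1 kg.
Tool frame: the origin (TCP) lies midway between the tips of the shut fingers; the grasp point (between the pads) lies 19 mm behind it; z points along the fingers, y is the line along which they close (so a half turn about z gives the same grasp; the last joint's range is limited). The gripper opens to 85 mm and grips with 20 to 120 N. Pads are 22 mm wide; open, the fingers measure 114 mm over their backs; the gripper's body (76 mm by 85 mm) begins 54 mm behind the grasp point. The pads swing forward as they close: fully open they stand 13 mm farther back than shut.
Start: joints at [1.012, 0.527, 1.433, -0, 1.181, -0.178], TCP at [0.232, 0.58, 0.231] pointing down, gripper open.
Joint ranges: [-3.08, 3.08], [-0.75, 2.2], [0.22, 2.44], [-1.43, 4.57], [0, 2.65], [-2.85, 2.85]. Speed limits (rad/s): [2.79, 2.79, 3.14, 3.14, 3.14, 3.14].

### API

Orientations are given as a rotation vector (axis times angle).
In Python, from station import * gives the robot as it stands. The module is installed in compiled form; this text tells all that it offers.
- The arm moves only by the tool drive_tool, never from a script. Its argument "series" is one flat list of numbers, 5 for each row, row after row: the shift along the tool's x, y, z in mm, then the turn about the tool's z in rad, then the closure, from 0 (fully open) to 1 (shut). In form: [dx, dy, dz, roll, grip, dx, dy, dz, roll, grip, ...]. A call has 1 to 10 rows; each row shifts and turns the commanded pose from where the row before left it, along the tool's axes as they then stand; what a row does not reach is not made up. A row lasts 1/10 s, in which the tool goes at most 50 mm and 8.59 degrees, less where a joint would pass 70% of its speed; a pose out of reach is approached as far as the arm can. A call is refused whole if a number of a shift passes 50 or a number of a turn 0.15, either way. A call with a gripper value outside its range is refused whole. The fingers move at their own pace and stop on an object; the grip force is fixed at half the most. Time passes only in rows, so rows that do not move let the fingers close. It gives the time, the measured TCP pose, the force, the opening and the grip force at its end, in the units of the state.
- get_obs(): the state, without advancing time (a new reading comes with each control period).
- read_camera(name): name is "side" or "top"; returns (picture, depth): 420x560x3 uint8, red, green, blue; 420x560 float32, m along the optical axis (not along the pixel's ray), 0 where there is no reading.
- get_calibration(name): a dict with "camera_matrix" (3x3 intrinsics, pixels), "dist_coeffs" ([k1, k2, p1, p2, k3] as OpenCV has them; the pictures are not rectified), "extrinsics" (4x4, takes a point from camera to world coordinates). Camera axes: x right, y down, z forward; pixel columns grow to the right and rows downward; lengths in m; the calibration is good to about 2 mm. A picture is of the moment at which its call begins. get_calibration takes no time and is no camera call.
- finish_job(): hands the job in; it is judged then, once.
The state is a dict: "time_s": time; "q": joint angles; "joint_velocities": joint speeds; "joint_efforts": joint torques, N m; "eef_pos": TCP position; "tcp_rot": TCP orientation; "ft_force": force on the tool from outside, world axes, zero at the start; "wrist_torque": the same for the moment, N m; "grip_width": finger opening in m; "finger_force": force on a finger pad.
Only numpy, scipy, OpenCV 4.12 (cv2) and the standard library are available. Lean on these libraries where they do the work, as an engineer would, in place of code of your own. Each camera call takes 0.05 s, during which the arm holds its last target. There are 200 camera calls.

## Working session

There is one attempt and no reset: what is moved stays moved. The work goes in short steps, Python scripts to look and compute and a tool call to move; the robot and the scene stay as the last step left them, time stands still between calls to the robot, and variables do not carry over. Pictures are saved under pics/ and viewed, at most 10 in all, crops included, and the job is handed in when it is done.

Besides the shell and the picture viewer there is one more tool, called after ">>>" by a JSON object that holds its "api" and its "payload". drive_tool: Moves the arm, as the interface text tells. Its arguments: {"type":"object","properties":{"series":{"type":"array"}},"required":["series"]}

```bash
mkdir -p pics
cat > h.py <<'E'
from station import *
import numpy as np, cv2
from scipy.spatial.transform import Rotation as R
def world(c,u,v,d):
    k=get_calibration(c);K=np.array(k["camera_matrix"]);D=np.array(k["dist_coeffs"]);T=np.array(k["extrinsics"])
    n=cv2.undistortPoints(np.array([[[u,v]]],float),K,D)[0,0]
    return (T@np.array([n[0]*d,n[1]*d,d,1]))[:3]
def cloud(c,dep):
    k=get_calibration(c);K=np.array(k["camera_matrix"]);D=np.array(k["dist_coeffs"]);T=np.array(k["extrinsics"])
    h,w=dep.shape;uv=np.stack(np.meshgrid(np.arange(w),np.arange(h)),-1).reshape(-1,1,2).astype(float)
    n=cv2.undistortPoints(uv,K,D).reshape(h,w,2)
    P=np.dstack([n*dep[...,None],dep]);return P@T[:3,:3].T+T[:3,3]
def pix(c,p):
    k=get_calibration(c);T=np.linalg.inv(np.array(k["extrinsics"]))
    return cv2.projectPoints(np.array(p,float).reshape(-1,1,3),cv2.Rodrigues(T[:3,:3])[0],T[:3,3],np.array(k["camera_matrix"]),np.array(k["dist_coeffs"]))[0].reshape(-1,2)
E
python3 - <<'E'
from h import *
for c in("side","top"):
    p,d=read_camera(c);np.savez(f"{c}0.npz",p=p,d=d);cv2.imwrite(f"pics/{c}0.png",p[...,::-1])
    T=np.array(get_calibration(c)["extrinsics"]);print(c,T.round(3).tolist())
o=get_obs();print(o["time_s"],o["eef_pos"],o["tcp_rot"],R.from_rotvec(o["tcp_rot"]).as_matrix().round(3))
E
```

```text
side [[0.953, -0.154, 0.26, 0.157], [-0.302, -0.511, 0.804, -1.32], [0.009, -0.845, -0.534, 0.956], [0.0, 0.0, 0.0, 1.0]]
top [[-0.018, -0.991, 0.13, 0.375], [-1.0, 0.019, 0.014, -0.026], [-0.016, -0.129, -0.991, 1.496], [0.0, 0.0, 0.0, 1.0]]
0.1 [0.23190398 0.57967835 0.23040283] [-5.94410978e-01 -3.08408692e+00  2.95997224e-03] [[-0.928  0.372 -0.001]
 [ 0.372  0.928 -0.002]
 [ 0.    -0.002 -1.   ]]
```

View pics/side0.png

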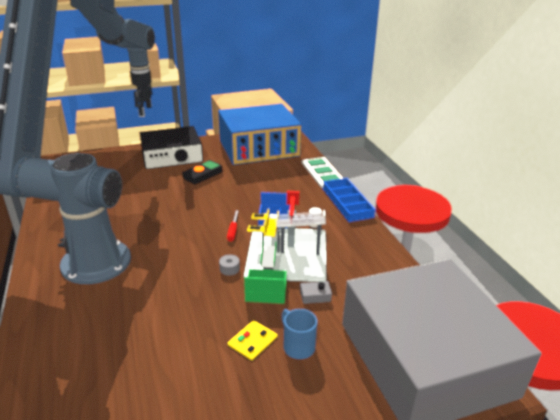

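View pics/top0.png

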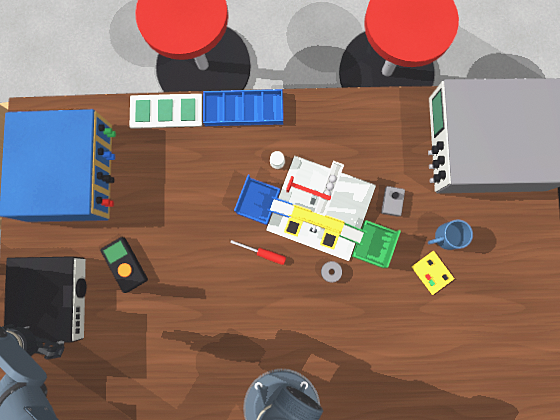

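The top view shows the sorter at about (320,215), turned clockwise: blue tray at (257,200), green at (378,245), black tabs at (297,227) and (329,240), red slide from (291,187) to (327,193). I'll enlarge these areas.

Run:
```python
from h import *
t=np.load("top0.npz");s=np.load("side0.npz")
cv2.imwrite("pics/tc.png",cv2.resize(t["p"][145:280,225:410,::-1],None,fx=4.3,fy=4.3,interpolation=cv2.INTER_CUBIC))
cv2.imwrite("pics/sc.png",cv2.resize(s["p"][180:310,210:340,::-1],None,fx=4.6,fy=4.6,interpolation=cv2.INTER_CUBIC))
for n,z in(("top",t),("side",s)):
    P=cloud(n,z["d"]);hsv=cv2.cvtColor(z["p"],cv2.COLOR_RGB2HSV);H,S,V=[hsv[...,i].astype(int) for i in range(3)]
    roi=(abs(P[...,0]-.63)<.2)&(abs(P[...,1]+.12)<.25)&(z["d"]>0)
    for nm,m in(("red",((H<6)|(H>174))&(S>150)&(P[...,2]>.06)),("yel",(abs(H-28)<6)&(S>150)&(P[...,2]>.06)),("blk",(V<60)&(P[...,2]>.07)),("blue",(abs(H-110)<10)&(S>150)),("green",(abs(H-65)<12)&(S>150))):
        q=P[m&roi];print(n,nm,len(q),q.mean(0).round(3),np.percentile(q,[3,97],axis=0).round(3).tolist())
        if nm in("blk",): print(np.argwhere(m&roi)[::6].tolist()[:30])
```

```text
top red 203 [ 0.603 -0.077  0.156] [[0.579, -0.137, 0.148], [0.633, -0.028, 0.168]]
top yel 852 [ 0.519 -0.104  0.107] [[0.457, -0.169, 0.084], [0.559, -0.032, 0.137]]
top blk 4 [ 0.476 -0.106  0.108] [[0.452, -0.141, 0.081], [0.499, -0.053, 0.127]]
[[230, 296]]
top blue 1347 [0.597 0.064 0.018] [[0.54, 0.003, -0.003], [0.651, 0.116, 0.086]]
top green 520 [ 0.477 -0.289  0.029] [[0.432, -0.334, -0.002], [0.521, -0.197, 0.089]]
side red 186 [ 0.615 -0.059  0.151] [[0.584, -0.133, 0.125], [0.639, -0.03, 0.166]]
side yel 310 [ 0.509 -0.112  0.111] [[0.454, -0.174, 0.086], [0.548, -0.038, 0.139]]<stdin>:9: RuntimeWarning: Mean of empty slice.
  ret = um.true_divide(
Traceback (most recent call last):
IndexError: index -1 is out of bounds for axis 0 with size 0
```

View pics/tc.png

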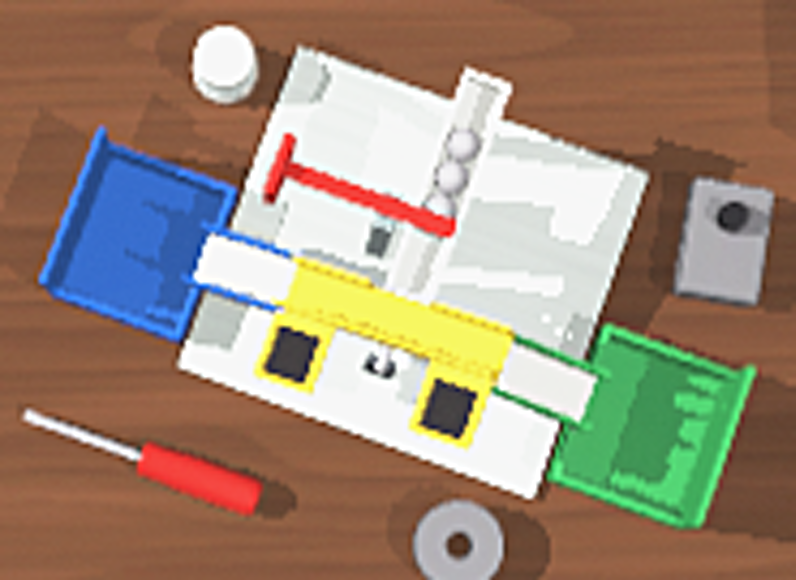

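View pics/sc.png

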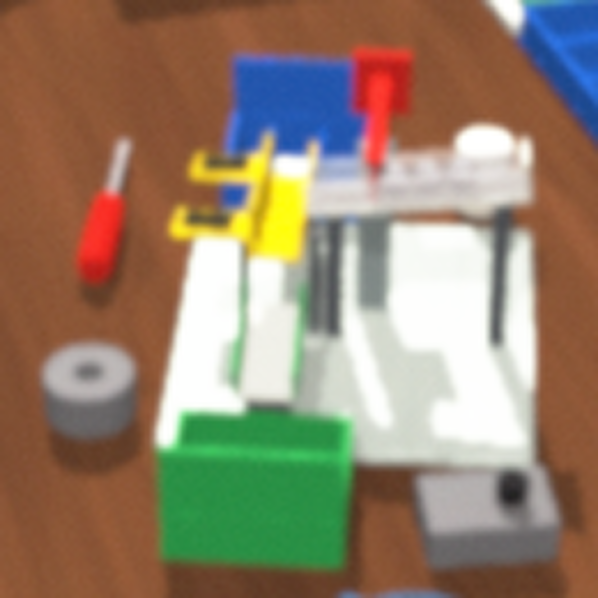

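The crops show left tab at top px (292.7,227.6), right tab at (329.2,239.7), paddle top edge centre at (290.1,184.1). In the side view the right tab is at (255.2,227.4), left at (259.1,215.2), and the paddle top centre near (293.3,192).

Run:
```python
from h import *
def tri(a,b):
    Ps=[];ns=[]
    for c,u in(("top",a),("side",b)):
        k=get_calibration(c);Ps.append(np.linalg.inv(np.array(k["extrinsics"]))[:3]);ns.append(cv2.undistortPoints(np.array([[u]],float),np.array(k["camera_matrix"]),np.array(k["dist_coeffs"]))[0,0])
    X=cv2.triangulatePoints(Ps[0],Ps[1],ns[0],ns[1])[:,0];return X[:3]/X[3]
t=np.load("top0.npz");d=t["d"]
L=tri((292.7,227.6),(259.1,215.2));Rt=tri((329.2,239.7),(255.2,227.4));Pd=tri((290.1,184.1),(293.3,191.5))
for n,X,u in(("L",L,(292.7,227.6)),("R",Rt,(329.2,239.7)),("Pd",Pd,(290.1,184.1))):
    print(n,X.round(4),world("top",*u,np.median(d[int(u[1])-1:int(u[1])+3,int(u[0])-1:int(u[0])+3])).round(4))
# yaw from tabs, bar, trays
v=(L-Rt)[:2];print("yaw tabs",-np.arctan2(v[0],v[1]))
P=cloud("top",d);hsv=cv2.cvtColor(t["p"],cv2.COLOR_RGB2HSV);H,S=hsv[...,0],hsv[...,1]
roi=(abs(P[...,0]-.6)<.1)&(abs(P[...,1]+.08)<.1)
q=P[((H<6)|(H>174))&(S>130)&(P[...,2]>.145)&roi]
# plate corners on base plate z=.008 in crop px
for c in((300,48),(647,177),(537,497),(180,367)):
    u=(c[0]/4.3+225,c[1]/4.3+145);print("corner",world("top",*u,np.median(d[int(u[1])-1:int(u[1])+2,int(u[0])-1:int(u[0])+2])).round(3))
yaw=-np.arctan2(v[0],v[1]);ex=np.array([np.cos(yaw),np.sin(yaw)]);ey=np.array([-ex[1],ex[0]])
m=(L+Rt)[:2]/2
l=np.c_[(q[:,:2]-m)@ex,(q[:,:2]-m)@ey,q[:,2]]*1000
pad=l[l[:,1]>l[:,1].max()-8];bar=l[l[:,1]<l[:,1].max()-12]
print("red local rel tab mid",np.percentile(l,[0,2,98,100],axis=0).round(0).tolist(),"paddle",pad.mean(0),np.percentile(pad,[2,98],axis=0).round(0).tolist(),"bar slope",np.polyfit(bar[:,1],bar[:,0],1))
```

```text
L [ 0.5084 -0.0399  0.1018] [ 0.5059 -0.0393  0.1   ]
R [ 0.4702 -0.1375  0.1266] [ 0.4688 -0.1373  0.1246]
Pd [ 0.6204 -0.0352  0.1659] [ 0.6177 -0.0342  0.1583]
yaw tabs -0.373098282425541
corner [ 0.732 -0.051 -0.   ]
corner [ 0.635 -0.291  0.001]
corner [ 0.415 -0.206  0.002]
corner [0.508 0.036 0.003]
red local rel tab mid [[81.0, -16.0, 146.0], [86.0, -13.0, 149.0], [117.0, 102.0, 168.0], [121.0, 103.0, 171.0]] paddle [101.01334761  98.98322658 163.91799297] [[81.0, 96.0, 151.0], [120.0, 102.0, 171.0]] bar slope [6.12712274e-03 1.01936727e+02]
```

>>> {"api": "drive_tool", "payload": {"series": [-10,-10,-20,0,1,-30,-36,-5,0,1,-30,-36,0,0,1,-30,-36,0,0,1,-30,-36,0,0,1,-30,-36,0,0,1,-30,-36,0,0,1,-30,-36,0,0,1,-30,-36,0,0,1,-30,-36,0,0,1]}}

```text
time_s: 1.1
eef_pos: [0.3681, 0.1643, 0.2563]
tcp_rot: [0.594, 3.085, -0.0]
ft_force: [0.2, 0.1, 0.1]
grip_width: -0.0001
finger_force: 0.0
```

```bash
cat > st.py <<'E'
from h import *
o=get_obs();p=np.array(o["eef_pos"]);M=R.from_rotvec(o["tcp_rot"]).as_matrix()
m=np.array([.4893,-.0887,0]);y=-.375;ex=np.array([np.cos(y),np.sin(y),0]);ey=np.array([-ex[1],ex[0],0])
print(o["time_s"],p.round(4),"F",np.round(o["ft_force"],1),"local mm",((p-m)@ex*1000).round(1),((p-m)@ey*1000).round(1))
for n,t in(("Rtab",m-.053*ey+[0,0,.1266]),("paddle",m+.101*ex+.103*ey+[0,0,.141])): print(n,"tool shift mm",(M.T@(t-p)*1000).round(1))
print("toolx in sorter",np.arctan2(-M[:,0]@ey,-M[:,0]@ex),"tilt",M[:,2].round(3),"grip",o["grip_width"])
E
python3 st.py
```

```text
1.1 [0.3681 0.1643 0.2563] F [0.2 0.1 0.1] local mm -205.5 191.0
Rtab tool shift mm [-206.8 -242.9  129.7]
paddle tool shift mm [-307.   -86.4  115.3]
toolx in sorter -0.005440644392981775 tilt [ 0. -0. -1.] grip -7.312365574927985e-05
```

>>> {"api": "drive_tool", "payload": {"series": [-30,-36,0,0,1,-30,-36,0,0,1,-30,-36,0,0,1,-30,-36,0,0,1,-30,-36,0,0,1,-30,-36,10,0,1,-23,-30,30,0,1,0,0,40,0,1,0,0,25,0,1,0,0,0,0,1]}}

```text
time_s: 2.1
eef_pos: [0.4624, -0.1368, 0.1481]
tcp_rot: [-0.595, -3.076, -0.005]
ft_force: [-0.1, -0.3, 0.4]
grip_width: 0.0001
finger_force: 0.0
```

```bash
python3 st.py
python3 - <<'E'
from h import *
p,d=read_camera("top");a=cv2.resize(p[165:280,225:345,::-1],None,fx=3.3,fy=3.3,interpolation=cv2.INTER_CUBIC)
q,d=read_camera("side");b=cv2.resize(q[180:310,220:340,::-1],(int(120*a.shape[0]/130),a.shape[0]),interpolation=cv2.INTER_CUBIC)
cv2.imwrite("pics/c1.png",np.hstack([a,b]))
E
```

```text
2.1 [ 0.4624 -0.1368  0.1481] F [-0.1 -0.3  0.4] local mm -7.5 -54.6
Rtab tool shift mm [-7.6  1.6 21.4]
paddle tool shift mm [-107.4  158.3    6.3]
toolx in sorter -0.006946277042797302 tilt [-0.008  0.005 -1.   ] grip 0.0001440743361493294
```

View pics/c1.png

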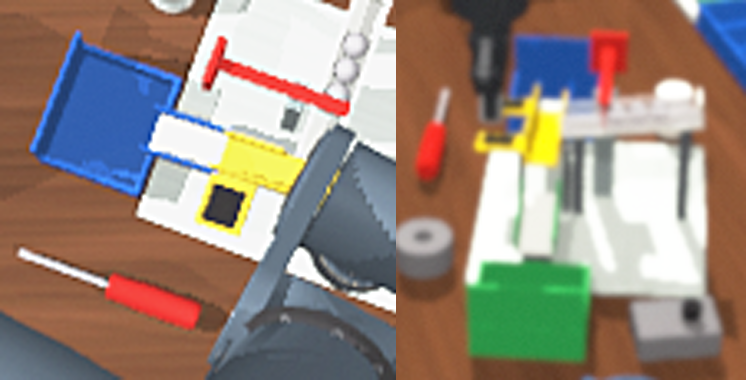

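The finger tip (side crop 490,120) stands just above the right tab (500,140). The trough is clear. Pressing now.

>>> {"api": "drive_tool", "payload": {"series": [-4,0,10,0,1,0,0,10,0,1,0,0,5,0,1,0,0,5,0,1,0,0,5,0,1,0,0,5,0,1,0,0,3,0,1,0,0,0,0,1]}}

```text
time_s: 3.0
eef_pos: [0.4686, -0.1391, 0.1079]
tcp_rot: [-0.595, -3.084, -0.001]
ft_force: [0.1, 0.6, 0.7]
grip_width: -0.0001
finger_force: 0.0
```

>>> {"api": "drive_tool", "payload": {"series": [0,0,3,0,1,0,0,3,0,1,0,0,2,0,1,0,0,0,0,1]}}

```text
time_s: 3.4
eef_pos: [0.4688, -0.1395, 0.1022]
tcp_rot: [0.594, 3.084, -0.001]
ft_force: [-4.5, -1.4, 19.5]
grip_width: -0.0003
finger_force: 9.4
```

>>> {"api": "drive_tool", "payload": {"series": [0,0,-20,0,1,0,0,-40,0,1,0,10,-40,0,1,0,40,0,0,1,0,40,0,0,1,0,40,0,0,1,0,40,0,0,1,0,30,0,0,1,0,0,0,0,1]}}

```text
time_s: 4.3
eef_pos: [0.5439, 0.05, 0.2]
tcp_rot: [0.588, 3.086, 0.003]
ft_force: [-0.0, -1.1, -0.3]
grip_width: 0.0001
finger_force: 0.0
```

```bash
python3 st.py
python3 - <<'E'
from h import *
p,d=read_camera("top");a=cv2.resize(p[165:280,225:345,::-1],None,fx=3.3,fy=3.3,interpolation=cv2.INTER_CUBIC)
P=cloud("top",d)
for n,c in(("L",(.508,-.04,.126)),("R",(.47,-.138,.10))):
    u,v=pix("top",c)[0].round().astype(int);print(n,u,v,np.median(P[v-2:v+3,u-2:u+3].reshape(-1,3),axis=0).round(4))
q,d=read_camera("side");b=cv2.resize(q[180:310,220:340,::-1],(int(120*a.shape[0]/130),a.shape[0]),interpolation=cv2.INTER_CUBIC)
cv2.imwrite("pics/c2.png",np.hstack([a,b]))
E
```

```text
4.3 [0.5439 0.05   0.2   ] F [-0.  -1.1 -0.3] local mm -0.0 149.1
Rtab tool shift mm [  -0.3 -202.2   73. ]
paddle tool shift mm [-101.1  -46.1   58.9]
toolx in sorter -0.0015061267304977183 tilt [ 0.001  0.002 -1.   ] grip 0.0001166868347439237
L 293 226 [ 0.5077 -0.04    0.1268]
R 329 240 [ 0.4694 -0.1387  0.1001]
```

View pics/c2.png

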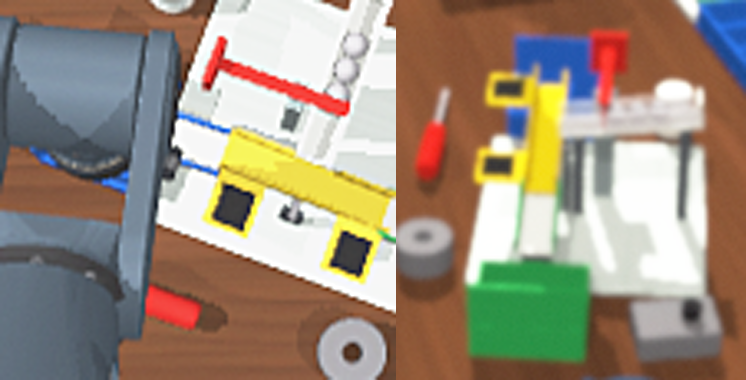

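The gate has rocked over: left tab at 127 mm height, right at 100 mm, the mirror image of the start. The balls are still held at (350,65). Next, the paddle.

>>> {"api": "drive_tool", "payload": {"series": [-35,0,0,0,1,-35,0,0,0,1,-31,0,0,0,1,0,0,35,0,1,0,0,32,0,1,0,0,0,0,1,0,-15,0,0,1,0,-8,0,0,1,0,0,0,0,1]}}

```text
time_s: 5.3
eef_pos: [0.6288, -0.0145, 0.1354]
tcp_rot: [0.597, 3.081, -0.001]
ft_force: [-0.8, 0.7, 0.4]
grip_width: -0.0003
finger_force: 0.0
```

```bash
python3 st.py
```

```text
5.3 [ 0.6288 -0.0145  0.1354] F [-0.8  0.7  0.4] local mm 102.7 120.1
Rtab tool shift mm [ 101.3 -173.9    8.4]
paddle tool shift mm [  1.5 -17.1  -5.6]
toolx in sorter -0.008015027871465174 tilt [ 0.003 -0.001 -1.   ] grip -0.0002962869470153794
```

>>> {"api": "drive_tool", "payload": {"series": [0,-6,0,0,1,0,-6,0,0,1,0,-6,0,0,1,0,-6,0,0,1,0,-6,0,0,1,0,-6,0,0,1,0,-3,0,0,1,0,0,0,0,1]}}

```text
time_s: 6.1
eef_pos: [0.6133, -0.0493, 0.133]
tcp_rot: [-0.595, -3.083, 0.001]
ft_force: [-0.1, 0.2, -0.4]
grip_width: -0.0002
finger_force: 0.0
```

```bash
python3 st.py
```

```text
6.1 [ 0.6133 -0.0493  0.133 ] F [-0.1  0.2 -0.4] local mm 100.9 82.1
Rtab tool shift mm [ 100.1 -135.7    6.7]
paddle tool shift mm [ 0.1 20.9 -8. ]
toolx in sorter -0.006282608362796137 tilt [-0.001 -0.    -1.   ] grip -0.0001535621802842233
```

>>> {"api": "drive_tool", "payload": {"series": [0,-4,0,0,1,0,-3,0,0,1,0,-2,0,0,1,0,0,0,0,1]}}

```text
time_s: 6.5
eef_pos: [0.61, -0.0572, 0.1331]
tcp_rot: [-0.594, -3.084, 0.0]
ft_force: [-0.0, 0.5, 0.0]
grip_width: 0.0001
finger_force: 0.1
```

```bash
python3 st.py
python3 - <<'E'
from h import *
p,d=read_camera("top");a=cv2.resize(p[165:280,225:345,::-1],None,fx=3.3,fy=3.3,interpolation=cv2.INTER_CUBIC)
q,d=read_camera("side");b=cv2.resize(q[180:310,220:340,::-1],(int(120*a.shape[0]/130),a.shape[0]),interpolation=cv2.INTER_CUBIC)
cv2.imwrite("pics/c3.png",np.hstack([a,b]))
E
```

```text
6.5 [ 0.61   -0.0572  0.1331] F [-0.   0.5  0. ] local mm 100.8 73.5
Rtab tool shift mm [ 100.1 -127.1    6.6]
paddle tool shift mm [ 0.  29.5 -7.9]
toolx in sorter -0.005858158284716609 tilt [-0.001 -0.    -1.   ] grip 0.0001069423309063293
```

View pics/c3.png

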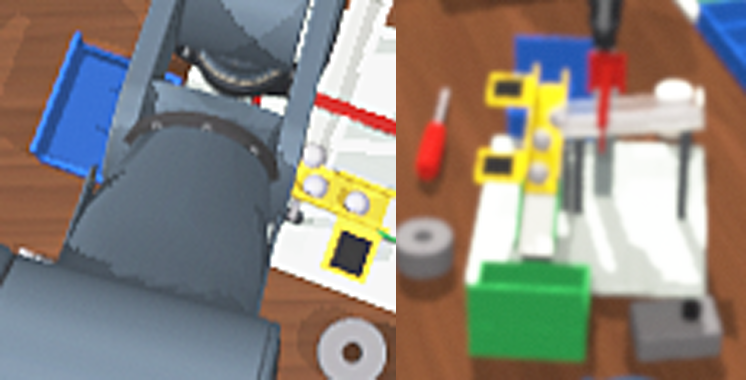

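The paddle is moving and the balls are already rolling onto the gate, at (315,185) and (357,203), towards green. I'll push on to the stop.

>>> {"api": "drive_tool", "payload": {"series": [0,-2,0,0,1,0,-2,0,0,1,0,-2,0,0,1,0,-1,0,0,1,0,0,0,0,1]}}

```text
time_s: 7.1
eef_pos: [0.6095, -0.0594, 0.1334]
tcp_rot: [0.597, 3.082, 0.012]
ft_force: [5.8, 13.2, -0.1]
grip_width: 0.0
finger_force: 6.9
```

The stop is felt at 14 N. I'll back off left, rise, and check.

>>> {"api": "drive_tool", "payload": {"series": [0,15,0,0,1,0,30,0,0,1,0,0,-40,0,1,0,0,-40,0,1,0,40,-30,0,1,30,40,0,0,1,30,40,0,0,1,30,40,0,0,1,0,0,0,0,1,0,0,0,0,1]}}

```text
time_s: 8.1
eef_pos: [0.6, 0.1614, 0.2434]
tcp_rot: [0.589, 3.085, -0.002]
ft_force: [0.8, -0.8, -0.1]
grip_width: -0.0001
finger_force: 0.0
```

```bash
python3 st.py
python3 - <<'E'
from h import *
p,d=read_camera("top");a=cv2.resize(p[145:280,225:410,::-1],None,fx=3,fy=3,interpolation=cv2.INTER_CUBIC)
q,d=read_camera("side");b=cv2.resize(q[180:310,230:310,::-1],(int(80*a.shape[0]/130),a.shape[0]),interpolation=cv2.INTER_CUBIC)
cv2.imwrite("pics/c4.png",np.hstack([a,b]))
E
```

```text
8.1 [0.6    0.1614 0.2434] F [ 0.8 -0.8 -0.1] local mm 11.4 273.3
Rtab tool shift mm [  10.7 -326.2  117.2]
paddle tool shift mm [ -89.9 -169.9  102.7]
toolx in sorter -0.00250848382353383 tilt [ 0.    -0.001 -1.   ] grip -0.00014152693796250096
```

View pics/c4.png

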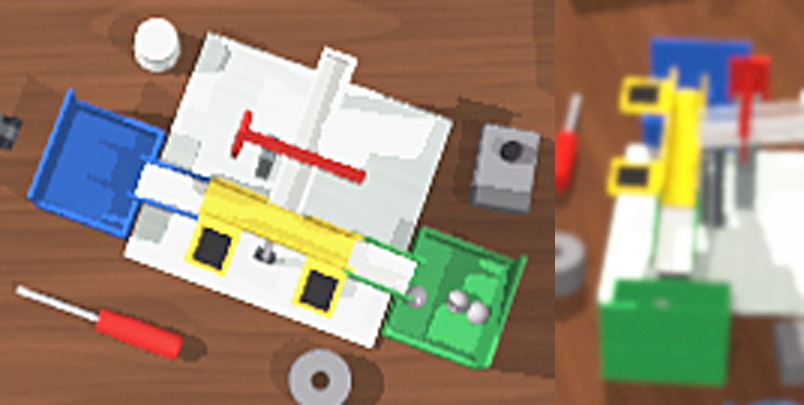

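All three balls are at the green tray, at (416,297), (457,301) and (478,312). The first is by the chute end, so I'll let it settle and check heights.

>>> {"api": "drive_tool", "payload": {"series": [0,0,0,0,1,0,0,0,0,1,0,0,0,0,1,0,0,0,0,1,0,0,0,0,1,0,0,0,0,1,0,0,0,0,1,0,0,0,0,1,0,0,0,0,1,0,0,0,0,1]}}

```text
time_s: 9.2
eef_pos: [0.6005, 0.1603, 0.2433]
tcp_rot: [0.594, 3.085, -0.0]
ft_force: [0.6, 1.0, 0.6]
grip_width: 0.0004
finger_force: 0.0
```

Run:
```python
from h import *
p,d=read_camera("top");a=cv2.resize(p[145:280,225:410,::-1],None,fx=3,fy=3,interpolation=cv2.INTER_CUBIC);cv2.imwrite("pics/c5.png",a)
P=cloud("top",d);hsv=cv2.cvtColor(p,cv2.COLOR_RGB2HSV)
m=np.zeros(d.shape,np.uint8);m[222:268,355:400]=(hsv[222:268,355:400,1]<90)
n,l,s,c=cv2.connectedComponentsWithStats(m)
for i in range(1,n):
    if s[i,4]>5: print(c[i].round(1),s[i,4],np.median(P[l==i],axis=0).round(3))
```

```text
[358.2 224.5] 45 [ 0.521 -0.233  0.007]
[359.9 238. ] 134 [ 0.477 -0.23   0.054]
[380.5 246.9] 95 [ 0.452 -0.296  0.021]
```

View pics/c5.png

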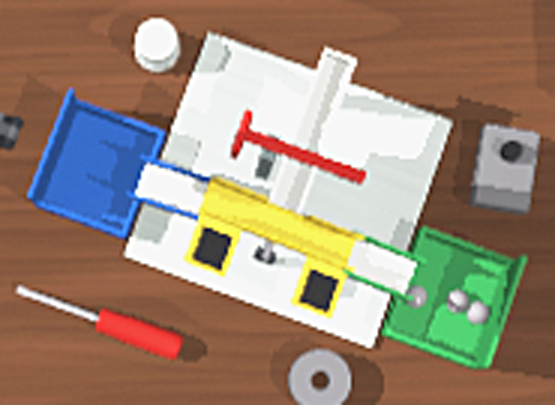

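Run:
```python
from h import *
p,d=read_camera("top");P=cloud("top",d)
print((P[240:249,360:368,2]*1000).astype(int))
```

```text
[[49 10  2  2  2  5  0 -3]
 [50 15 17 23 19 23  3  1]
 [12 19 21 22 29 33 17 -1]
 [13 15 24 23 18 25 27  0]
 [84 77 73 25 18 22 18 12]
 [17 22 75 17 29 26 20  2]
 [ 5 15 16 27 26 12 19  1]
 [ 1  0 12 16 16 16  1  0]
 [ 0  6  2 -4  5  1  0  3]]
```

The ball's top is at about 25 mm, so it rests on the tray floor like the other two, and the scene is still.

```bash
python3 -c "
from station import *
print(finish_job())"
```

```text
the job is handed in; nothing more can be done
None
```

The gate was rocked fully over to green first, then the release slide pushed to its stop; all three balls came to rest in the green tray, and the job is handed in at about 9 s.

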